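# Clear the polishing bench at the end of the shift

## Robot

A 6-joint arm with a two-finger parallel gripper is mounted at the origin on the work surface. World frame = base frame: x ahead of the robot, y to its left, z up, the work surface at z = 0. Lengths are in mm, angles in degrees, forces in N, time in s.
With the tool pointing down it reaches from about 300 to 850 mm from the base axis. Payload 4.2 kg.
Tool frame: the origin (TCP) lies between the finger pads; the fingertips stand 11 mm ahead of it and the grasp point (between the pads) lies 8 mm behind it (env.tips_ahead is the distance from the TCP to the fingertips, in mm); z points along the fingers, y is the line along which they close (so a half turn about z gives the same grasp; the last joint's range is limited). The gripper opens to 91 mm and grips with 3 to 60 N. Pads are 32 mm wide; open, the fingers measure 118 mm over their backs; the gripper's body (76 mm by 178 mm) begins 60 mm behind the grasp point.
Start: joints at [-68.411, 18.312, 89.639, -0, 72.044, -1.146], TCP at [222.224, -530.338, 224.976] pointing down, gripper open.
Joint ranges: [-177.97, 177.97], [-48.28, 115.42], [12.27, 149.76], [-77.06, 257.06], [2.81, 150.46], [-146.56, 146.56]. Speed limits (degrees/s): [147.25, 147.25, 180, 180, 180, 180].

## Interface

Orientations are given as [roll, pitch, yaw] about the fixed x, y, z axes, in that order (R = Rz(yaw) Ry(pitch) Rx(roll)).
In Python, from workcell import env, cams gives the robot as it stands.
- The arm moves only by the tool step_arm, never from a script. Its arguments are lists of equal length, an entry for each row: "linear": the shift along the tool's x, y, z in units of 30 cm (1.0 is 30 cm), a list of three; "turn": the turn about the tool's z in units of 360 degrees (1.0 is 360 degrees). In form: {"linear": [[tx, ty, tz], ...], "turn": [turn, ...]}. A call has 1 to 20 rows; each row is the pose to reach, as a shift and turn from the pose commanded when the call began, along the tool's axes at that moment, turning the shorter way round; what a row does not reach only later rows make up. A row lasts 1/8 s, in which the tool goes at most 62.5 mm and 10.7 degrees, less where a joint would pass 70% of its speed; a pose out of reach is approached as far as the arm can. A call with a number of a shift or a turn outside -1 to 1 is refused whole. A call with a gripper value outside its range is refused whole. "fingers" is the closure, from -1 (fully open) to 1 (shut), so that 0 is half open, set as the call begins (left out, the last holds). The fingers move at their own pace and stop on an object; "force" is the grip in N (left out, the last holds). Time passes only in rows, so rows that repeat a pose let the fingers close. It gives the time, the measured TCP pose, the force, the opening and the grip force at its end, in the units of the state.
- env.state(): the state, without advancing time (a new reading comes with each control period).
- cams.grab_frame(name): name is "scene" or "top" or "wrist"; returns a dict with "color" (480x640x3 uint8, blue, green, red), "fx", "fy", "cx", "cy" (pixels), "extrinsics" (4x4, takes a point from camera to world coordinates); the wrist camera has in their place "tool_from_camera" (4x4, takes a point from camera to tool coordinates, whose origin is the TCP and whose axes are the flange's). Camera axes: x right, y down, z forward; pixel columns grow to the right and rows downward; lengths in mm; the calibration is good to about 2 mm. The wrist camera is an equidistant fisheye: a pixel r from the principal point sees the ray r / f radians off the axis. A picture is of the moment at which its call begins: read the wrist's pose just before it. There is no depth.
- env.job_done(): hands the job in; it is judged then, once.
The state is a dict: "time_s": time; "qpos": joint angles; "qvel": joint speeds; "effort": joint torques, N m; "ee_pos": TCP position; "ee_rot": TCP orientation; "force": force on the tool from outside, world axes, zero at the start; "torque": the same for the moment, N m; "gripper_width": finger opening in mm; "gripper_force": force on a finger pad.
Only numpy, scipy, OpenCV 4.12 (cv2) and the standard library are available. Lean on these libraries where they do the work, as an engineer would, in place of code of your own. Each camera call takes 0.05 s, during which the arm holds its last target. There are 200 camera calls.

## Task

Clear the diamond polishing bench for the night: lay every loose polishing clamp flat in the open drawer, then push the drawer fully home so that it clicks in at its detent with the clamps inside. Stack every closed stone case from the bench squarely in one column on the case that already stands on the tray, each flat and lined up lengthwise with it; leave the basket, oil bottle and scale where they are.

Things in the scene. Friction and masses are not known exactly. Their poses are not given: they have to be found in the camera images.
- drawer_lip (a point): middle of the outer face of the pull lip, an aluminium strip 140 wide, 14 high, 12 mm deep near the top of the drawer's white front, 56 mm above the bench. x axis: into the fixed grey drawer unit, the way the drawer closes; y along the front. The front panel is 256 wide, 8 to 72 mm above the bench, its face 12 mm behind this point. Unit: 260 wide, 200 deep, top 85 mm above the bench.
- drawer_floor (a point): point on the drawer's inner floor, 14 mm above the bench, midway along the inside of its front panel; axes as drawer_lip, z up. Inside: x 0 to 180 mm, y -111 to 111; side walls 5 mm thick, 44 mm above the floor; front panel x -10 to 0, 58 mm above the floor. Only x up to the joint's value is open above; the rest is under the unit's top (underside 61 mm above the floor).
- drawer (a joint): how far the drawer is open, m: 0 fully home, 0.13 to 0.155 at the start, 0.16 at most. It slides with 1 to 2 N. A sprung ball detent resists from 17 to 8 mm before home (about 5 N in all); beyond it the ball pulls the drawer to its stop at 0 and keeps it there, short of it the drawer stays ajar.
- tray_top (a point): centre of the top of the fixed flat aluminium tray, 150 x 110 mm, 8 mm thick, lying on the bench; x along its 150 mm
- base_case_center (a point): centre of the first case of the column, which already stands on the tray, not fixed: the same kind as the other cases, 100 (x) x 56 (y) x 36 mm (z), its lid 18 mm above this point
- case1_center (a point): closed grey stone case, 100 x 56 x 36 mm, about 0.18 kg, flat on the bench (absent in some starts): the point is its centre, 18 mm above its underside; x axis = its 100 mm length, y = its 56 mm width, z up through its flat lid. It stays shut.
- case2_center (a point): closed grey stone case, 100 x 56 x 36 mm, about 0.18 kg, flat on the bench (absent in some starts): the point is its centre, 18 mm above its underside; x axis = its 100 mm length, y = its 56 mm width, z up through its flat lid. It stays shut.
- case3_center (a point): closed grey stone case, 100 x 56 x 36 mm, about 0.18 kg, flat on the bench (absent in some starts): the point is its centre, 18 mm above its underside; x axis = its 100 mm length, y = its 56 mm width, z up through its flat lid. It stays shut.
- case4_center (a point): closed grey stone case, 100 x 56 x 36 mm, about 0.18 kg, flat on the bench (absent in some starts): the point is its centre, 18 mm above its underside; x axis = its 100 mm length, y = its 56 mm width, z up through its flat lid. It stays shut.
- clamp1_center (a point): polishing clamp lying flat on the bench (may be absent): a black block 46 x 26 x 26 mm with a steel stem, 10 mm thick, 44 mm long, out of the middle of one end (90 mm in all, about 0.12 kg). The point is the centre of the BLOCK, 13 mm above its underside; x axis lengthwise towards the stem, whose end is 67 mm from the point (other end 23 mm). Grip it across the block's 26 mm.
- clamp2_center (a point): polishing clamp lying flat on the bench (may be absent): a black block 46 x 26 x 26 mm with a steel stem, 10 mm thick, 44 mm long, out of the middle of one end (90 mm in all, about 0.12 kg). The point is the centre of the BLOCK, 13 mm above its underside; x axis lengthwise towards the stem, whose end is 67 mm from the point (other end 23 mm). Grip it across the block's 26 mm.
- clamp3_center (a point): polishing clamp lying flat on the bench (may be absent): a black block 46 x 26 x 26 mm with a steel stem, 10 mm thick, 44 mm long, out of the middle of one end (90 mm in all, about 0.12 kg). The point is the centre of the BLOCK, 13 mm above its underside; x axis lengthwise towards the stem, whose end is 67 mm from the point (other end 23 mm). Grip it across the block's 26 mm.
- basket: navy plastic basket of pliers, 100 x 200 x 54 mm, origin under its centre: not part of the work
- oil_bottle: amber oil bottle, 56 mm across, 130 mm tall, origin under its centre: not part of the work
- scale: white pocket scale, 110 x 80 x 21 mm, origin under its centre: not part of the work

How it is judged (in metres and radians):
On the way, in this order (a step that is already met when the one before it is completed fails the run):
1. all the clamps lie in the open drawer (x of clamp1_center in the frame of drawer_floor between 0.01 and 0.175 m and y of clamp1_center in the frame of drawer_floor between -0.105 and 0.105 m and z of clamp1_center in the frame of drawer_floor between 0 and 0.03 m and angle between clamp1_center's own x axis and vertical between 1.3 and 1.84 rad and x of clamp2_center in the frame of drawer_floor between 0.01 and 0.175 m and y of clamp2_center in the frame of drawer_floor between -0.105 and 0.105 m and z of clamp2_center in the frame of drawer_floor between 0 and 0.03 m and angle between clamp2_center's own x axis and vertical between 1.3 and 1.84 rad and x of clamp3_center in the frame of drawer_floor between 0.01 and 0.175 m and y of clamp3_center in the frame of drawer_floor between -0.105 and 0.105 m and z of clamp3_center in the frame of drawer_floor between 0 and 0.03 m and angle between clamp3_center's own x axis and vertical between 1.3 and 1.84 rad and value of joint drawer above 0.03 m), for 0.2 s.
2. the drawer is pushed home (value of joint drawer below 0.003 m), for 0.2 s.
At the end, for the whole second after the job is handed in: Drawer within 3 mm of its stop, every clamp flat inside it; every case above the first, centre within 12 mm of it horizontally, length within 0.15 rad of its length (either way round), flat within 0.08 rad; the first case flat on the tray, within 35 mm of its centre (x of clamp1_center in the frame of drawer_floor between 0.01 and 0.175 m and y of clamp1_center in the frame of drawer_floor between -0.105 and 0.105 m and z of clamp1_center in the frame of drawer_floor between 0 and 0.03 m and angle between clamp1_center's own x axis and vertical between 1.3 and 1.84 rad and x of clamp2_center in the frame of drawer_floor between 0.01 and 0.175 m and y of clamp2_center in the frame of drawer_floor between -0.105 and 0.105 m and z of clamp2_center in the frame of drawer_floor between 0 and 0.03 m and angle between clamp2_center's own x axis and vertical between 1.3 and 1.84 rad and x of clamp3_center in the frame of drawer_floor between 0.01 and 0.175 m and y of clamp3_center in the frame of drawer_floor between -0.105 and 0.105 m and z of clamp3_center in the frame of drawer_floor between 0 and 0.03 m and angle between clamp3_center's own x axis and vertical between 1.3 and 1.84 rad and value of joint drawer below 0.003 m and horizontal distance between each of case1_center, case2_center, case3_center, case4_center and base_case_center below 0.012 m and angle between the x axis of each of case1_center, case2_center, case3_center, case4_center and the x axis of base_case_center, either way round below 0.15 rad and angle between the z axis of each of case1_center, case2_center, case3_center, case4_center and the z axis of base_case_center, either way round below 0.08 rad and z of each of case1_center, case2_center, case3_center, case4_center in the frame of base_case_center above 0.028 m and horizontal distance between base_case_center and tray_top below 0.035 m and angle between base_case_center's own z axis and vertical below 0.08 rad and z of base_case_center in the frame of tray_top below 0.025 m); the robot touches nothing.
It fails at once if the basket was disturbed (moved over 40 mm) (distance of basket from where it was at the start of the episode above 0.04 m).
It fails at once if the oil bottle was disturbed (moved over 40 mm) (distance of oil_bottle from where it was at the start of the episode above 0.04 m).
It fails at once if the scale was disturbed (moved over 40 mm) (distance of scale from where it was at the start of the episode above 0.04 m).
Of case1, case2, case3, case4 only 3 to 4 are there at a start; the rules pass over those that are not, and their reading is None.
Of clamp1, clamp2, clamp3 only 2 to 3 are there at a start; the rules pass over those that are not, and their reading is None.
At some moment in a run one of clamp1, clamp2, clamp3 may be knocked a few centimetres aside while the robot is not near it.
Once in a run the grip may slacken for a moment while it holds something.
It also fails if it takes over 210 s, if anything falls off the work surface, if the arm or the gripper's body presses on something with over 40 N, if the wrist force passes 120 N, or if a joint passes its speed limit or range.

## Working session

There is one attempt and no reset: what is moved stays moved. The work goes in short steps, Python scripts to look and compute and a tool call to move; the robot and the scene stay as the last step left them, time stands still between calls to the robot, and variables do not carry over. Pictures are saved under pics/ and viewed, at most 14 in all, crops included, and the job is handed in when it is done.

Besides the shell and the picture viewer there is one more tool, called after "Call:" as name([rows], argument=value, ...), one row to a line, values as JSON. step_arm: Moves the arm, as the interface text tells. Its arguments: {"type":"object","properties":{"linear":{"type":"array"},"turn":{"type":"array"},"fingers":{"type":"number"},"force":{"type":"number"}},"required":["linear","turn"]}

```bash
mkdir -p pics; ls
python3 - <<'E'
from workcell import env,cams
import cv2,numpy as np
print(env.state())
for n in("top","scene"):
    f=cams.grab_frame(n); cv2.imwrite(f"pics/{n}0.png",f["color"])
    print(n,f["fx"],f["fy"],f["cx"],f["cy"],np.round(f["extrinsics"],4).tolist())
E
```

```text
pics
{'time_s': 0.0, 'qpos': array([-6.84113682e+01,  1.83498189e+01,  8.97082847e+01, -2.37372867e-03,
        7.20429314e+01, -1.14572200e+00]), 'qvel': array([-0.04302485,  0.04332789, -0.02718091,  0.05454967, -0.02783222,
       -0.00431625]), 'effort': array([ 1.72105476e-03, -4.12457085e+01, -2.31974190e+01,  7.26512633e-02,
        4.58528416e-02, -1.59684532e-04]), 'ee_pos': array([ 222.02057636, -529.86488127,  224.12580156]), 'ee_rot': array([-1.79898940e+02,  2.36131789e-04,  2.27350878e+01]), 'force': array([-0.72186252,  0.13758619,  0.23611944]), 'torque': array([-0.00293512, -0.0096428 ,  0.01362219]), 'gripper_force': 0.0, 'gripper_width': 91.06926964434768}
top 584.9042920006028 584.9042920006028 315.3087943287931 244.60212862682818 [[0.0131, -0.9899, 0.1411, 437.3974], [-0.9999, -0.0131, 0.0007, 6.7496], [0.0011, -0.1411, -0.99, 1307.5293], [0.0, 0.0, 0.0, 1.0]]
scene 617.2099139312952 617.2099139312952 315.3029368007396 246.0973202334111 [[0.7817, 0.5282, -0.3316, 1137.1033], [0.6237, -0.6608, 0.4176, -645.2417], [0.0015, -0.5333, -0.8459, 1381.7798], [0.0, 0.0, 0.0, 1.0]]
```

View pics/top0.png

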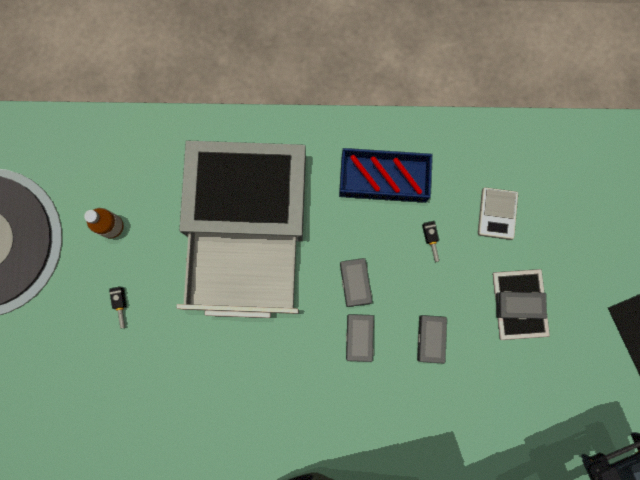

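View pics/scene0.png

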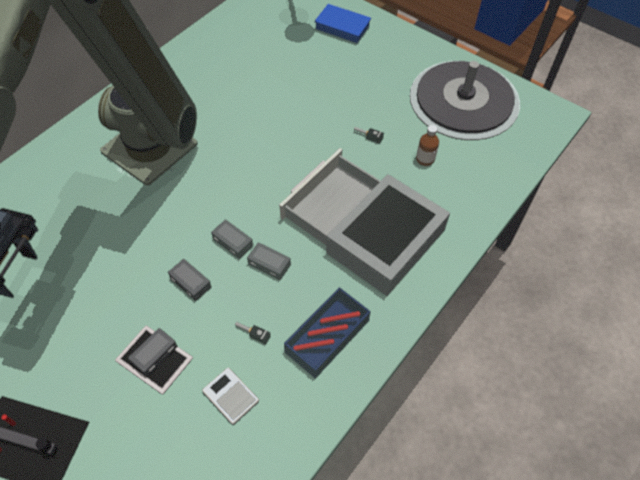

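The top view shows three cases at about (356,282), (360,338) and (433,340). The base case is on the tray at (523,305). There are two clamps, at (432,235) and (118,300), and the drawer lip is near (238,314). I'll fit the poses by matching silhouettes.

```bash
cat > h.py <<'E'
import cv2,numpy as np,sys
from scipy.optimize import minimize
from workcell import env,cams
def box(x0,x1,y0,y1,z0,z1): return np.array([[a,b,c] for a in(x0,x1) for b in(y0,y1) for c in(z0,z1)],float)
CASE=[box(-50,50,-28,28,0,36)]
CLAMP=[box(-23,23,-13,13,0,26),box(23,67,-5,5,8,18)]
def place(P,x,y,deg,z0=0):
    a=np.radians(deg);c,s=np.cos(a),np.sin(a)
    return P@np.array([[c,-s,0],[s,c,0],[0,0,1]]).T+[x,y,z0]
def project(f,P):
    if "extrinsics" in f:
        q=np.c_[P,np.ones(len(P))]@np.linalg.inv(f["extrinsics"]).T
        return np.c_[f["fx"]*q[:,0]/q[:,2]+f["cx"],f["fy"]*q[:,1]/q[:,2]+f["cy"]]
    q=np.c_[P,np.ones(len(P))]@np.linalg.inv(f["T"]).T
    r=np.hypot(q[:,0],q[:,1]); th=np.arctan2(r,q[:,2])/r
    return np.c_[f["fx"]*q[:,0]*th+f["cx"],f["fy"]*q[:,1]*th+f["cy"]]
def wrist(name=None):
    s=env.state(); f=cams.grab_frame("wrist")
    r,p,y=np.radians(s["ee_rot"])
    from scipy.spatial.transform import Rotation as R
    T=np.eye(4);T[:3,:3]=R.from_euler("xyz",[r,p,y]).as_matrix();T[:3,3]=s["ee_pos"]
    f["T"]=T@f["tool_from_camera"]
    if name: cv2.imwrite(f"pics/{name}.png",f["color"])
    return f
def ray(f,u,v,z):
    if "extrinsics" in f: T=f["extrinsics"];d=np.array([(u-f["cx"])/f["fx"],(v-f["cy"])/f["fy"],1])
    else:
        T=f["T"];a,b=(u-f["cx"])/f["fx"],(v-f["cy"])/f["fy"];r=np.hypot(a,b)+1e-9
        d=np.array([a/r*np.sin(r),b/r*np.sin(r),np.cos(r)])
    d=T[:3,:3]@d;o=T[:3,3];return (o+d*(z-o[2])/d[2])[:2]
def sil(f,parts,p,z0,S=4):
    m=np.zeros((480*S//2,640*S//2),np.uint8)
    for P in parts:
        h=cv2.convexHull((project(f,place(P,*p,z0))*S/2).astype(np.float32))
        cv2.fillConvexPoly(m,np.round(h).astype(np.int32),1)
    return m>0
def fit(f,mask,parts,p0,z0=0):
    M=cv2.resize(mask.astype(np.uint8),None,fx=2,fy=2,interpolation=cv2.INTER_LINEAR)>0
    near=cv2.dilate(sil(f,parts,p0,z0).astype(np.uint8),np.ones((61,61)))>0
    M=M&near
    c=lambda p:(lambda s:1-(s&M).sum()/max(1,(s|M).sum()))(sil(f,parts,p,z0))
    sx=np.array([[0,0,0],[15,0,0],[0,15,0],[0,0,15]])
    b=min((minimize(c,q,method="Nelder-Mead",options=dict(initial_simplex=np.array(q)+sx*k)) for q,k in(((p0),1),((p0),-1))),key=lambda r:r.fun)
    b=minimize(c,b.x,method="Nelder-Mead",options=dict(initial_simplex=b.x+sx*-.3))
    return np.round(b.x,1),round(b.fun,3)
def nongreen(img):
    i=img.astype(int); return (i[...,1]-np.maximum(i[...,0],i[...,2]))<8*(i[...,1]/60.).clip(.5,3)
def to(x,y,z,yaw):
    "shift in tool units from measured pose"
    s=env.state();p=s["ee_pos"];a=np.radians(s["ee_rot"][2]);d=np.array([x,y,z])-p
    dy=(yaw-s["ee_rot"][2]+90)%180-90
    print("linear",np.round([(d[0]*np.cos(a)+d[1]*np.sin(a))/300,(d[0]*np.sin(a)-d[1]*np.cos(a))/300,-d[2]/300],4),"turn",round(-dy/360,4),"(yaw",round(s["ee_rot"][2],1),"->",round(s["ee_rot"][2]+dy,1),") t",s["time_s"])
E
python3 - <<'E'
from h import *
f=cams.grab_frame("top");m=nongreen(f["color"])
cv2.imwrite("pics/m0.png",m.astype(np.uint8)*255)
def p0(u,v,z,u2,v2):
    a=ray(f,u,v,z);b=ray(f,u2,v2,z);return [*a,np.degrees(np.arctan2(*(b-a)[::-1]))]
for n,parts,a,z0 in[("c1",CASE,(356,282,36,352,262),0),("c2",CASE,(360,338,36,360,318),0),("c3",CASE,(433,340,36,434,320),0),("k1",CLAMP,(431,234,20,435,258),0),("k2",CLAMP,(118,300,20,122,325),0)]:
    q=p0(*a);print(n,np.round(q,1),fit(f,m,parts,q,z0))
print("base",np.round(p0(523,305,44,545,305),1))
for n,u,v,z in[("unitBL",184,142,85),("unitBR",306,144,85),("unitFR",302,236,85),("unitFL",181,233,85),("lipL",206,313,56),("lipR",270,316,56),("frontL",178,307,72),("frontR",298,311,72),("trayTL",494,271,8),("trayTR",542,270,8),("trayBR",548,337,8),("trayBL",501,338,8)]: print(n,np.round(ray(f,u,v,z),1))
# zoom of regions
i=f["color"];g=np.vstack([cv2.resize(i[255:355,470:570],None,fx=4,fy=4,interpolation=2)]);g2=cv2.resize(i[220:330,170:310],None,fx=3,fy=3,interpolation=2)
c=np.zeros((400,800,3),np.uint8);c[:,:400]=g;c[:330,400:]=g2[:, :400];cv2.imwrite("pics/z0.png",c)
E
```

```text
c1 [537.6 -81.9  11.5] (array([538.6, -82.4,  10.7]), np.float64(0.189))
c2 [ 4.173e+02 -9.090e+01  1.000e-01] (array([418. , -91.7,  -0.8]), np.float64(0.154))
c3 [ 415.1 -247.6   -3.8] (array([ 416.8, -249. ,   -2.4]), np.float64(0.091))
k1 [ 648.2 -249.9 -171.5] (array([ 652. , -251.3, -168.9]), np.float64(0.226))
k2 [ 492.5  438.8 -167.5] (array([ 495.4,  442.9, -165.5]), np.float64(0.216))
base [ 492.1 -440.8  -89.2]
unitBL [832.2 294.8]
unitBR [831.3  30.7]
unitFR [629.6  36.1]
unitFL [632.7 292.2]
lipL [465.9 238.1]
lipR [461.3 101.9]
frontL [477.2 294.4]
frontR [472.2  42.2]
trayTL [ 568.4 -391.6]
trayTR [ 572.  -498.8]
trayBR [ 424.4 -505.9]
trayBL [ 420.9 -402.6]
```

View pics/z0.png

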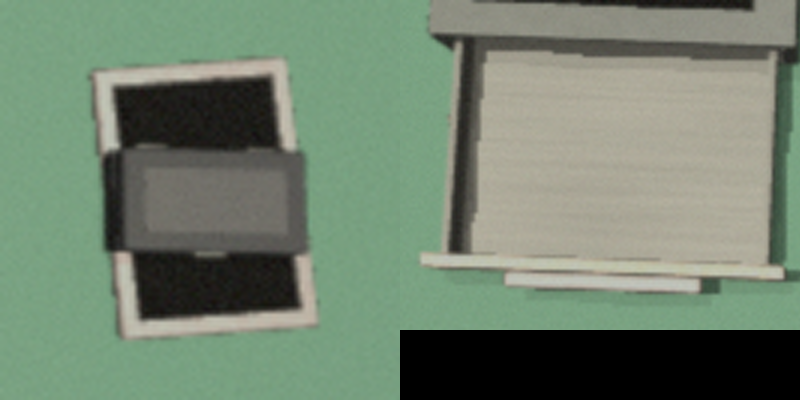

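The zoom shows the base case lying across the tray, centred near pixel (523,305). The drawer is nearly square to the world axes, with its lip at x≈464. I'll move over clamp 1 (pixel 432,235) first.

Run:
```python
from h import *
to(640,-250,190,11)
f=cams.grab_frame("wrist");print({k:(np.round(v,3).tolist()) for k,v in f.items() if k!="color"})
```

```text
linear [ 1.6455 -0.3223  0.1143] turn 0.0326 (yaw 22.7 -> 11.0 ) t 0.15
{'fx': 371.648, 'fy': 371.648, 'cx': 321.109, 'cy': 240.74, 'tool_from_camera': [[0.0, -0.957, -0.289, 82.777], [1.0, 0.0, 0.001, -1.059], [-0.0, -0.289, 0.957, -160.825], [0.0, 0.0, 0.0, 1.0]]}
```

Call:
step_arm([
  [0.9,-0.2,0.05],
  [0.9,-0.2,0.05],
  [0.9,-0.2,0.05],
  [0.9,-0.2,0.05],
  [0.9,-0.2,0.05],
  [0.9,-0.2,0.05],
  [0.9,-0.2,0.05],
], turn=[0,0,0,0,0,0,0])

```text
time_s: 1.08
ee_pos: [447.4, -371.0, 209.8]
ee_rot: [-180.0, 0.0, 22.7]
force: [-0.2, -0.0, -0.2]
gripper_width: 91.1
gripper_force: 0.0
```

Call:
step_arm([
  [0.75,-0.12,0.065],
  [0.75,-0.12,0.065],
  [0.75,-0.12,0.065],
  [0.75,-0.12,0.065],
  [0.75,-0.12,0.065],
  [0.75,-0.12,0.065],
  [0.75,-0.12,0.065],
], turn=[0.0326,0.0326,0.0326,0.0326,0.0326,0.0326,0.0326])

```text
time_s: 1.95
ee_pos: [640.4, -252.1, 191.0]
ee_rot: [180.0, 0.0, 10.9]
force: [0.1, 0.1, -0.1]
gripper_width: 91.2
gripper_force: 0.0
```

Run:
```python
from h import *
f=wrist("w1");m=nongreen(f["color"])
print(env.state()["ee_pos"],env.state()["ee_rot"],fit(f,m,CLAMP,[652,-251,-169]))
p=fit(f,m,CLAMP,[652,-251,-169])[0]
i=f["color"].copy();e=sil(f,CLAMP,p,0).astype(np.uint8)[::2,::2].copy();c,_=cv2.findContours(e,0,2);cv2.drawContours(i,c,-1,(0,0,255),1);cv2.imwrite("pics/w1.png",i)
```

```text
[ 640.52353616 -251.93372182  191.04087106] [ 1.79971314e+02 -9.79749701e-03  1.08753075e+01] (array([ 651.7, -248.9, -167.9]), np.float64(0.102))
```

View pics/w1.png

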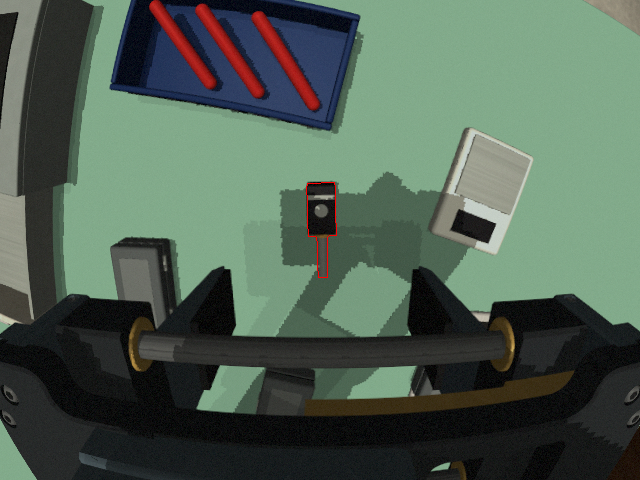

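The overlay matches clamp 1 (block at pixel (321,209)). I'll descend and grip it.

Run:
```python
from h import *
to(651.7,-248.9,14,12.1)
```

```text
linear [ 0.0385 -0.0029  0.5901] turn -0.0034 (yaw 10.9 -> 12.1 ) t 2.0
```

Call:
step_arm([
  [0.0385,-0.003,0.2],
  [0.0385,-0.003,0.4],
  [0.0385,-0.003,0.5],
  [0.0385,-0.003,0.56],
  [0.0385,-0.003,0.59],
  [0.0385,-0.003,0.59],
], turn=[-0.0034,-0.0034,-0.0034,-0.0034,-0.0034,-0.0034])

```text
time_s: 2.75
ee_pos: [653.2, -247.8, 14.1]
ee_rot: [180.0, -0.1, 12.2]
force: [0.4, -0.1, 0.6]
gripper_width: 91.1
gripper_force: 0.0
```

Call:
step_arm([
  [0,0,0],
  [0,0,0],
  [0,0,0],
  [0,0,0],
  [0,0,0],
  [0,0,0],
], turn=[0,0,0,0,0,0], fingers=1, force=35)

```text
time_s: 3.5
ee_pos: [652.8, -247.4, 13.4]
ee_rot: [180.0, 0.0, 12.2]
force: [0.0, -0.2, -0.1]
gripper_width: 34.0
gripper_force: 0.0
```

Call:
step_arm([
  [0,0,-0.1],
  [0,0,-0.3],
  [0,0,-0.45],
  [0,0,-0.45],
], turn=[0,0,0,0])

```text
time_s: 4.0
ee_pos: [655.1, -248.3, 153.3]
ee_rot: [179.7, -0.4, 12.2]
force: [1.1, 1.0, -0.8]
gripper_width: 24.9
gripper_force: 35.0
```

Run:
```python
from h import *
to(530,115,150,-1)
```

```text
linear [-0.1512 -1.2719  0.011 ] turn 0.0367 (yaw 12.2 -> -1.0 ) t 4.0
```

The fingers were still closing when the lift began, so I'll check how the clamp is held.

Run:
```python
from h import *
f=wrist();i=f["color"][180:480,140:500];cv2.imwrite("pics/w2.png",cv2.resize(i,None,fx=2,fy=2))
s=env.state();print(s["gripper_width"],s["ee_pos"])
# where would the pads/block be if held at nominal height (underside TCP-13)
for z in(-13,-30): print(z,project(f,place(CLAMP[0],*s["ee_pos"][:2],-167.9,s["ee_pos"][2]+z)).mean(0))
```

```text
24.852684668464107 [ 653.42331339 -247.64739248  150.09743827]
-13 [321.10584487 306.23498349]
-30 [320.93590295 292.36169851]
```

View pics/w2.png

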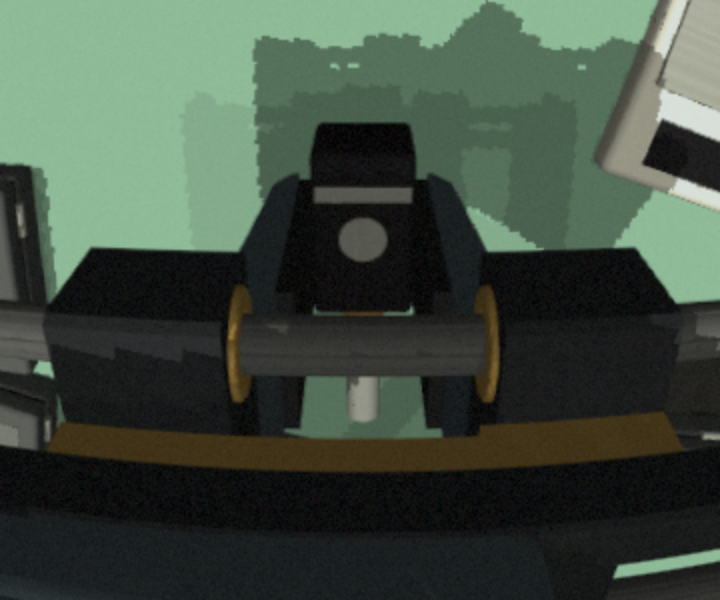

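Run:
```python
from h import *
f=wrist();s=env.state()
for z in(-6,-9,-13,-20,-28):
    p=project(f,place(CLAMP[0],*s["ee_pos"][:2],-167.9,s["ee_pos"][2]+z));print(z,np.round(p[[0,1,4,5]],0).tolist())
```

```text
-6 [[295.0, 260.0], [291.0, 281.0], [297.0, 341.0], [294.0, 370.0]]
-9 [[295.0, 258.0], [292.0, 278.0], [298.0, 338.0], [295.0, 366.0]]
-13 [[296.0, 255.0], [292.0, 274.0], [298.0, 334.0], [295.0, 361.0]]
-20 [[297.0, 251.0], [293.0, 269.0], [299.0, 328.0], [296.0, 353.0]]
-28 [[298.0, 246.0], [295.0, 263.0], [299.0, 321.0], [297.0, 345.0]]
```

Run:
```python
from h import *
f=wrist();s=env.state()
from scipy.spatial.transform import Rotation as R
g=dict(f);T=np.eye(4);T[:3,:3]=R.from_euler("xyz",[np.pi,0,np.radians(10.9)]).as_matrix();T[:3,3]=[640.5,-251.9,191.0];g["T"]=T@f["tool_from_camera"]
a=np.radians(-167.9);ax=np.array([np.cos(a),np.sin(a)])
for v in(183,188,195,199,203,210,217,236): print(v,round(float((ray(g,321,v,26)-[651.7,-248.9])@ax),1))
b=np.array([651.7,-248.9])
# tilt hypotheses: rotate block about tool y through pivot; features along x (mm) at top
from scipy.optimize import least_squares
def model(p):  # shift along axis dx, height of block centre rel TCP, tilt
    out=[]
    for x,z in((-23,-13),(-15,13),(-6,13),(23,13)):
        c,sn=np.cos(p[2]),np.sin(p[2]);X=c*x+sn*z+p[0];Z=-sn*x+c*z+p[1]
        P=s["ee_pos"]+np.r_[ax*X,Z];out.append(project(f,P[None])[0,1])
    return np.array(out)
for x in [(-15,-6)]:
    r=least_squares(lambda p:model(p)-[241.5,277,300,335],[0,0,0.1]);print(r.x[:2],np.degrees(r.x[2]),r.fun)
```

```text
183 -25.9
188 -21.4
195 -15.1
199 -11.5
203 -7.8
210 -1.4
217 5.0
236 22.8
[  1.0548423  -24.05339054] 12.068289409731 [-0.18824238  3.77743475 -4.83388985  1.24468711]
```

Run:
```python
from h import *
f=wrist();s=env.state()
from scipy.optimize import least_squares
a=np.radians(-167.9);ax=np.array([np.cos(a),np.sin(a)])
def model(p):
    out=[]
    for x,z in((-23,-13),(-13,13),(-1.4,13),(23,13),(67,3)):
        c,sn=np.cos(p[2]),np.sin(p[2]);X=c*x+sn*z+p[0];Z=-sn*x+c*z+p[1]
        out.append(project(f,(s["ee_pos"]+np.r_[ax*X,Z])[None])[0,1])
    return np.array(out)
r=least_squares(lambda p:model(p)-[241.5,277.5,300,335,390],[0,-10,0.1]);print(r.x[:2],np.degrees(r.x[2]),r.fun)
```

```text
[  0.94202765 -23.30467953] 0.1387348292653449 [ 0.76826884 -0.55326937 -2.14771834  3.26853449 -1.33581729]
```

The fit puts the block 23 mm below the TCP, so only the fingertips hold it. I'll set it down and regrip it lower.

Call:
step_arm([
  [0,0,0.12],
  [0,0,0.25],
  [0,0,0.33],
  [0,0,0.37],
  [0,0,0.372],
  [0,0,0.372],
], turn=[0,0,0,0,0,0])

```text
time_s: 4.95
ee_pos: [653.0, -247.5, 36.7]
ee_rot: [180.0, -0.0, 12.2]
force: [0.2, 0.2, -1.3]
gripper_width: 25.1
gripper_force: 35.0
```

Call:
step_arm([
  [0,0,0],
  [0,0,0],
  [0,0,0],
  [0,0,0],
], turn=[0,0,0,0], fingers=0)

```text
time_s: 5.45
ee_pos: [652.9, -247.4, 37.0]
ee_rot: [180.0, -0.0, 12.2]
force: [0.3, -0.1, 0.1]
gripper_width: 45.3
gripper_force: 0.0
```

Call:
step_arm([
  [0,0,0.04],
  [0,0,0.08],
  [0,0,0.08],
], turn=[0,0,0])

```text
time_s: 5.82
ee_pos: [652.4, -247.3, 11.7]
ee_rot: [-180.0, 0.1, 12.2]
force: [0.2, -0.1, 0.1]
gripper_width: 45.7
gripper_force: 0.0
```

Call:
step_arm([
  [0,0,0],
  [0,0,0],
  [0,0,0],
  [0,0,0],
  [0,0,0],
  [0,0,0],
  [0,0,0],
], turn=[0,0,0,0,0,0,0], fingers=1)

```text
time_s: 6.7
ee_pos: [652.8, -247.4, 12.9]
ee_rot: [180.0, -0.0, 12.2]
force: [-0.6, -0.1, -2.2]
gripper_width: 25.6
gripper_force: 35.0
```

Call:
step_arm([
  [0,0,-0.1],
  [0,0,-0.25],
  [0,0,-0.4],
  [0,0,-0.46],
  [0,0,-0.46],
], turn=[0,0,0,0,0])

```text
time_s: 7.32
ee_pos: [653.1, -247.6, 151.6]
ee_rot: [179.9, -0.1, 12.2]
force: [-0.0, -0.9, -2.6]
gripper_width: 25.6
gripper_force: 35.0
```

Run:
```python
from h import *
to(570,118,150,-1)
```

```text
linear [-0.0129 -1.2497  0.0054] turn 0.0367 (yaw 12.2 -> -1.0 ) t 7.325
```

Call:
step_arm([
  [-0.01,-0.15,0],
  [-0.01,-0.35,0],
  [-0.01,-0.55,0],
  [-0.01,-0.65,0],
], turn=[0,0,0,0])

```text
time_s: 7.82
ee_pos: [606.1, -54.5, 148.0]
ee_rot: [-179.9, 0.3, 12.3]
force: [0.2, -0.1, -0.9]
gripper_width: 25.3
gripper_force: 35.0
```

Call:
step_arm([
  [-0.003,-0.2,0],
  [-0.003,-0.4,0],
  [-0.003,-0.55,0],
  [-0.003,-0.6,0],
  [-0.003,-0.6,0],
  [-0.003,-0.6,0],
], turn=[0.01,0.02,0.03,0.0367,0.0367,0.0367])

```text
time_s: 8.57
ee_pos: [569.1, 117.4, 149.4]
ee_rot: [179.9, 0.1, -1.0]
force: [-0.0, -0.8, -1.7]
gripper_width: 26.0
gripper_force: 35.0
```

Run:
```python
from h import *
f=wrist("w3");to(570,118,31,-1);print(env.state()["gripper_width"],env.state()["ee_pos"])
```

```text
linear [ 0.002  -0.0025  0.3961] turn -0.0001 (yaw -1.0 -> -1.0 ) t 8.625
25.864575254247956 [569.38511554 117.24722248 149.81819713]
```

View pics/w3.png

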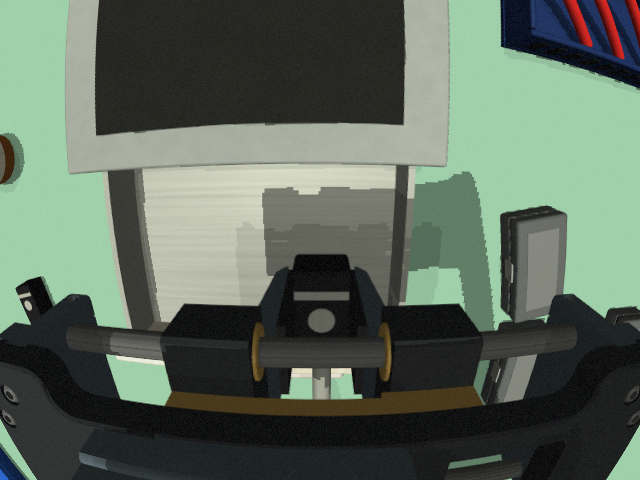

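The clamp is held properly now. It hangs over the drawer, with the unit edge at v≈165 and the right wall at u≈395–410. I'll check the clearances numerically.

Run:
```python
from h import *
f=wrist()
for n,u,v,z in[("unit L",70,172,85),("unit R",447,166,85),("wallRout",413,180,58),("wallRin",408,180,58),("wallLout",108,180,58),("floorR",392,220,14),("floorL",140,180,14),("panelTopL",120,355,72),("panelTop",305,371,72)]: print(n,np.round(ray(f,u,v,z),1))
```

```text
unit L [638.1 296.6]
unit R [631.2  38. ]
wallRout [618.4  53.4]
wallRin [618.4  57. ]
wallLout [626.8 280.3]
floorR [578.9  59.2]
floorL [619.9 274.6]
panelTopL [479.3 294.1]
panelTop [472.6 132.7]
```

Call:
step_arm([
  [0.01,0,0.12],
  [0.01,0,0.24],
  [0.01,0,0.34],
  [0.01,0,0.39],
  [0.01,0,0.405],
  [0.01,0,0.405],
], turn=[0,0,0,0,0,0])

```text
time_s: 9.43
ee_pos: [573.3, 118.1, 30.0]
ee_rot: [-180.0, -0.1, -1.0]
force: [-0.3, 0.1, -1.3]
gripper_width: 25.9
gripper_force: 35.0
```

Call:
step_arm([
  [0,0,0],
  [0,0,0],
  [0,0,0],
  [0,0,0],
], turn=[0,0,0,0], fingers=0)

```text
time_s: 9.93
ee_pos: [572.7, 118.3, 29.6]
ee_rot: [180.0, -0.0, -1.0]
force: [0.5, -0.8, -0.4]
gripper_width: 45.5
gripper_force: 0.0
```

Call:
step_arm([
  [0,0,-0.15],
  [0,0,-0.35],
  [0,0,-0.55],
  [0,0,-0.55],
], turn=[0,0,0,0])

```text
time_s: 10.42
ee_pos: [575.6, 118.8, 200.1]
ee_rot: [-179.9, -0.7, -1.0]
force: [0.0, 0.7, -0.6]
gripper_width: 45.6
gripper_force: 0.0
```

Run:
```python
from h import *
to(490,440,195,15)
f=cams.grab_frame("top");m=nongreen(f["color"])
print(fit(f,m,CLAMP,[495,443,-165.5]))
cv2.imwrite("pics/t1.png",f["color"])
```

```text
linear [-0.3039 -1.0656  0.0169] turn -0.0444 (yaw -1.0 -> 15.0 ) t 10.425
(array([ 496.3,  441.8, -166.3]), np.float64(0.215))
```

View pics/t1.png

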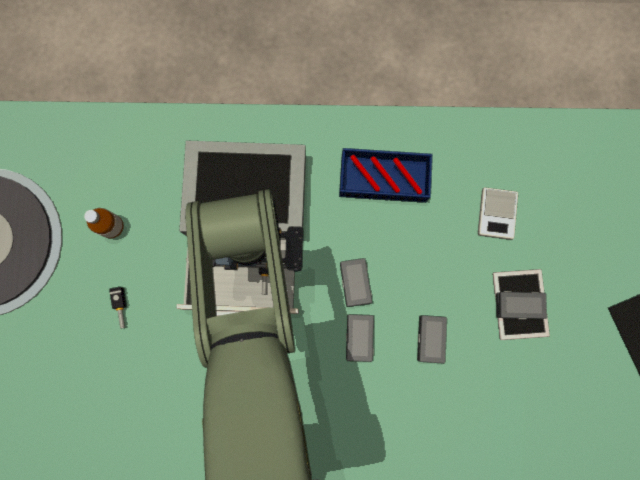

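Nothing was hidden beneath the arm, and clamp 2 is unmoved at pixel (118,300). I'll go to it next.

Call:
step_arm([
  [-0.05,-0.2,0],
  [-0.1,-0.4,0],
  [-0.15,-0.55,0],
  [-0.15,-0.55,0],
], turn=[0,0,0,0], fingers=-0.4)

```text
time_s: 10.98
ee_pos: [528.4, 286.3, 191.9]
ee_rot: [179.9, 0.2, -0.7]
force: [0.2, -0.4, -0.2]
gripper_width: 63.6
gripper_force: 0.0
```

Call:
step_arm([
  [-0.05,-0.2,0.01],
  [-0.1,-0.4,0.017],
  [-0.155,-0.515,0.017],
  [-0.155,-0.515,0.017],
  [-0.155,-0.515,0.017],
  [-0.155,-0.515,0.017],
], turn=[-0.0444,-0.0444,-0.0444,-0.0444,-0.0444,-0.0444])

```text
time_s: 11.72
ee_pos: [487.4, 437.5, 188.9]
ee_rot: [179.9, 0.0, 14.9]
force: [-0.3, -0.8, -0.4]
gripper_width: 64.0
gripper_force: 0.0
```

Run:
```python
from h import *
f=wrist();m=nongreen(f["color"]);print(env.state()["ee_pos"],env.state()["ee_rot"])
p,e=fit(f,m,CLAMP,[496,442,-166]);print(p,e);to(p[0],p[1],14,p[2])
```

```text
[487.382468   437.70325384 189.06951136] [1.79963786e+02 1.81099326e-02 1.48820655e+01]
[ 496.   442.7 -168.1] 0.106
linear [ 0.032  -0.0087  0.5836] turn 0.0083 (yaw 14.9 -> 11.9 ) t 11.775
```

Call:
step_arm([
  [0.032,-0.009,0.2],
  [0.032,-0.009,0.4],
  [0.032,-0.009,0.5],
  [0.032,-0.009,0.56],
  [0.032,-0.009,0.585],
  [0.032,-0.009,0.585],
  [0.032,-0.009,0.585],
], turn=[0.008,0.008,0.008,0.008,0.008,0.008,0.008])

```text
time_s: 12.65
ee_pos: [496.1, 445.0, 15.2]
ee_rot: [-179.9, -0.1, 12.1]
force: [-0.3, -0.0, 0.1]
gripper_width: 63.3
gripper_force: 0.0
```

Call:
step_arm([
  [0,0,0],
  [0,0,0],
  [0,0,0],
  [0,0,0],
  [0,0,0],
  [0,0,0],
  [0,0,0],
  [0,0,0],
], turn=[0,0,0,0,0,0,0,0], fingers=1)

```text
time_s: 13.65
ee_pos: [495.2, 444.2, 13.7]
ee_rot: [180.0, 0.0, 12.1]
force: [-0.3, -0.8, 1.8]
gripper_width: 25.9
gripper_force: 35.0
```

Call:
step_arm([
  [0,0,-0.1],
  [0,0,-0.25],
  [0,0,-0.4],
  [0,0,-0.46],
  [0,0,-0.46],
], turn=[0,0,0,0,0])

```text
time_s: 14.28
ee_pos: [495.8, 445.0, 153.2]
ee_rot: [-179.9, -0.2, 12.1]
force: [0.1, -0.5, -1.7]
gripper_width: 25.6
gripper_force: 35.0
```

Run:
```python
from h import *
to(572,218,150,-1)
```

```text
linear [0.0894 0.7933 0.0107] turn 0.0364 (yaw 12.1 -> -1.0 ) t 14.275
```

Call:
step_arm([
  [0.02,0.15,0],
  [0.04,0.35,0],
  [0.06,0.55,0],
  [0.08,0.7,0],
  [0.09,0.79,0],
  [0.09,0.793,0],
  [0.09,0.793,0],
  [0.09,0.793,0],
], turn=[0.01,0.02,0.03,0.0364,0.0364,0.0364,0.0364,0.0364])

```text
time_s: 15.28
ee_pos: [571.0, 218.5, 151.2]
ee_rot: [180.0, 0.1, -0.9]
force: [1.1, 0.3, -1.2]
gripper_width: 25.8
gripper_force: 35.0
```

Run:
```python
from h import *
f=wrist("w4");to(572,218,29,-1);print(env.state()["gripper_width"],env.state()["ee_pos"])
```

```text
linear [0.0031 0.0015 0.4078] turn 0.0003 (yaw -0.9 -> -1.0 ) t 15.325
26.02584182076645 [571.07320876 218.47391862 151.34965987]
```

View pics/w4.png

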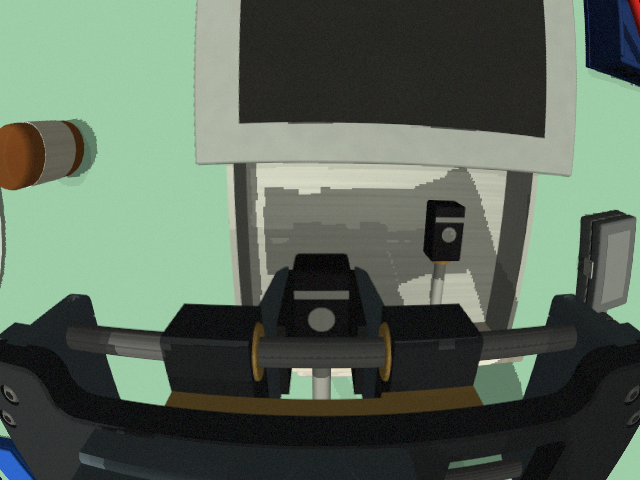

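Clamp 1 lies flat in the drawer at pixel (445,230), and clamp 2 is held properly. I'll lower clamp 2 beside it.

Call:
step_arm([
  [0,0,0.12],
  [0,0,0.24],
  [0,0,0.34],
  [0,0,0.39],
  [0,0,0.408],
  [0,0,0.408],
], turn=[0,0,0,0,0,0])

```text
time_s: 16.08
ee_pos: [572.1, 217.8, 29.9]
ee_rot: [-180.0, -0.1, -1.0]
force: [-0.4, 0.8, -1.1]
gripper_width: 25.8
gripper_force: 35.0
```

Call:
step_arm([
  [0,0,0],
  [0,0,0],
  [0,0,0],
  [0,0,0],
], turn=[0,0,0,0], fingers=0)

```text
time_s: 16.58
ee_pos: [571.7, 217.4, 29.6]
ee_rot: [-180.0, -0.0, -1.0]
force: [0.9, 0.0, 0.5]
gripper_width: 45.5
gripper_force: 0.0
```

Call:
step_arm([
  [0,0,-0.15],
  [0,0,-0.35],
  [0,0,-0.5],
  [0,0,-0.5],
], turn=[0,0,0,0])

```text
time_s: 17.08
ee_pos: [573.8, 218.2, 183.9]
ee_rot: [-179.8, -0.5, -1.0]
force: [-0.4, 0.2, -0.3]
gripper_width: 45.4
gripper_force: 0.0
```

Run:
```python
from h import *
f=wrist()
m=f["color"].max(2)<45
print(np.round(f["color"][225,445]))
for q in([574,219,179],[573,118,179]): print(fit(f,m,CLAMP[:1],q,14))
to(395,168,180,-1)
cv2.imwrite("pics/w5.png",f["color"])
```

```text
[25 23 25]
(array([572.5, 218.6, 179.7]), np.float64(0.244))
(array([574.9, 119.1, 180.8]), np.float64(0.25))
linear [-0.5879  0.1757  0.0038] turn 0.0 (yaw -1.0 -> -1.0 ) t 17.125
```

View pics/w5.png

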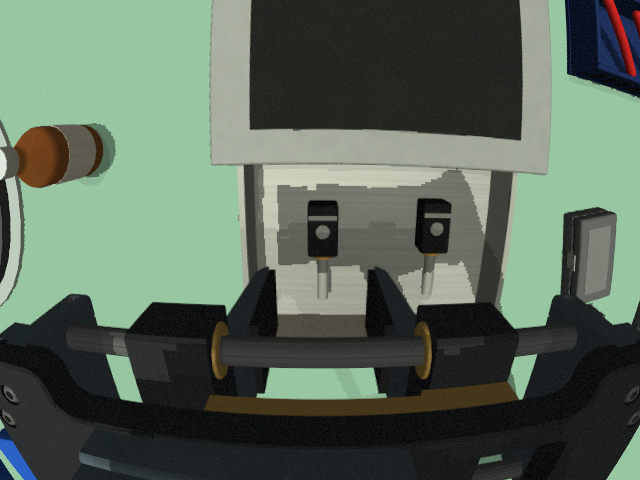

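Both clamps lie flat in the drawer, at pixels (322,230) and (433,228). Next I'll push the drawer closed.

Call:
step_arm([
  [-0.2,0.05,0],
  [-0.4,0.12,0],
  [-0.53,0.17,0],
  [-0.53,0.17,0],
  [-0.53,0.17,0],
  [-0.53,0.17,0],
], turn=[0,0,0,0,0,0], fingers=1)

```text
time_s: 17.88
ee_pos: [412.8, 169.5, 178.9]
ee_rot: [180.0, 0.0, -1.0]
force: [0.7, 0.1, 0.2]
gripper_width: 0.6
gripper_force: 0.0
```

Call:
step_arm([
  [0,0,0.2],
  [0,0,0.35],
  [0,0,0.42],
  [0,0,0.435],
  [0,0,0.435],
], turn=[0,0,0,0,0])

```text
time_s: 18.5
ee_pos: [412.6, 169.4, 48.9]
ee_rot: [-180.0, -0.0, -1.0]
force: [0.0, -0.5, 0.3]
gripper_width: 0.5
gripper_force: 0.0
```

Call:
step_arm([
  [0.06,0,0],
  [0.1,0,0],
  [0.13,0,0],
  [0.16,0,0],
  [0.19,0,0],
  [0.22,0,0],
  [0.25,0,0],
  [0.28,0,0],
  [0.31,0,0],
  [0.34,0,0],
  [0.37,0,0],
  [0.4,0,0],
  [0.43,0,0],
  [0.45,0,0],
  [0.47,0,0],
  [0.49,0,0],
  [0.5,0,0],
  [0.5,0,0],
], turn=[0,0,0,0,0,0,0,0,0,0,0,0,0,0,0,0,0,0])

```text
time_s: 20.75
ee_pos: [562.5, 166.8, 49.0]
ee_rot: [-180.0, -0.1, -1.0]
force: [-1.0, -0.7, 0.3]
gripper_width: 0.4
gripper_force: 0.0
```

Call:
step_arm([
  [0.02,0,0],
  [0.04,0,0],
  [0.06,0,0],
  [0.075,0,0],
  [0.09,0,0],
  [0.1,0,0],
  [0.1,0,0],
], turn=[0,0,0,0,0,0,0])

```text
time_s: 21.62
ee_pos: [593.0, 166.1, 49.0]
ee_rot: [-180.0, -0.1, -1.0]
force: [0.0, 0.0, -0.3]
gripper_width: 0.3
gripper_force: 0.0
```

Call:
step_arm([
  [0.01,0,0],
  [0.02,0,0],
  [0.02,0,0],
], turn=[0,0,0])

```text
time_s: 22.0
ee_pos: [593.6, 166.0, 48.7]
ee_rot: [180.0, 0.5, -1.0]
force: [-9.4, 1.8, 6.7]
gripper_width: 0.6
gripper_force: 5.3
```

It stopped at x=593.6 with force building, so the drawer has seated. I'll back off, then head for the tray to measure the base case.

Call:
step_arm([
  [-0.1,0,0],
  [-0.25,0,-0.1],
  [-0.4,0,-0.3],
  [-0.5,0,-0.5],
  [-0.5,0,-0.5],
  [-0.5,0,-0.5],
], turn=[0,0,0,0,0,0], fingers=-1)

```text
time_s: 22.75
ee_pos: [448.4, 168.8, 199.8]
ee_rot: [-179.9, -0.2, -1.0]
force: [0.8, -0.1, 0.4]
gripper_width: 57.7
gripper_force: 0.0
```

Run:
```python
from h import *
f=cams.grab_frame("top");i=f["color"]
c=np.hstack([cv2.resize(i[120:330,160:330],None,fx=2.35,fy=2.35,interpolation=2)]);cv2.imwrite("pics/t2.png",c)
to(492,-440,200,91)
```

```text
linear [ 0.1812  2.0255 -0.0052] turn 0.2445 (yaw -1.0 -> -89.0 ) t 22.8
```

View pics/t2.png

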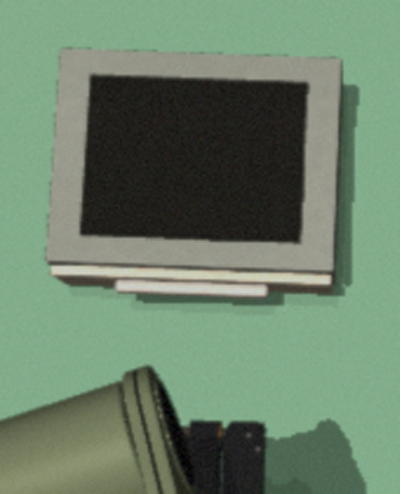

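The drawer is home, flush against the unit.

Call:
step_arm([
  [0.05,0.2,0],
  [0.08,0.4,0],
  [0.1,0.6,0],
  [0.1,0.8,0],
  [0.1,1.0,0],
  [0.1,1.0,0],
  [0.1,1.0,0],
], turn=[0,0,0,0,0,0,0])

```text
time_s: 23.68
ee_pos: [472.2, -131.9, 197.0]
ee_rot: [-179.9, 0.2, -1.1]
force: [0.4, -0.3, 0.3]
gripper_width: 91.0
gripper_force: 0.0
```

Call:
step_arm([
  [0.04,0.2,0],
  [0.08,0.4,0],
  [0.08,0.6,0],
  [0.08,0.8,0],
  [0.08,0.9,0],
  [0.08,1.0,0],
  [0.08,1.0,0],
  [0.08,1.0,0],
  [0.08,1.0,0],
  [0.08,1.0,0],
  [0.08,1.0,0],
], turn=[-0.2555,-0.2555,-0.2555,-0.2555,-0.2555,-0.2555,-0.2555,-0.2555,-0.2555,-0.2555,-0.2555])

```text
time_s: 25.05
ee_pos: [492.1, -431.3, 198.3]
ee_rot: [-180.0, -0.0, 91.0]
force: [0.1, -0.2, 0.1]
gripper_width: 91.0
gripper_force: 0.0
```

Run:
```python
from h import *
f=wrist("w6");print(env.state()["ee_pos"],env.state()["ee_rot"])
h=cv2.convexHull
i=f["color"].copy()
for P,p,z in((CASE[0],[492,-441,-89],8),):
    q=project(f,place(P,*p,z));print(np.round(q).tolist())
    for a in q: cv2.circle(i,tuple(np.round(a).astype(int)),2,(0,0,255),-1)
cv2.imwrite("pics/w6.png",i)
```

```text
[ 491.86895698 -431.5393219   198.51803133] [-1.79981457e+02 -1.97869314e-02  9.09797250e+01]
[[291.0, 177.0], [288.0, 182.0], [350.0, 177.0], [353.0, 182.0], [293.0, 275.0], [291.0, 290.0], [348.0, 275.0], [351.0, 290.0]]
```

View pics/w6.png

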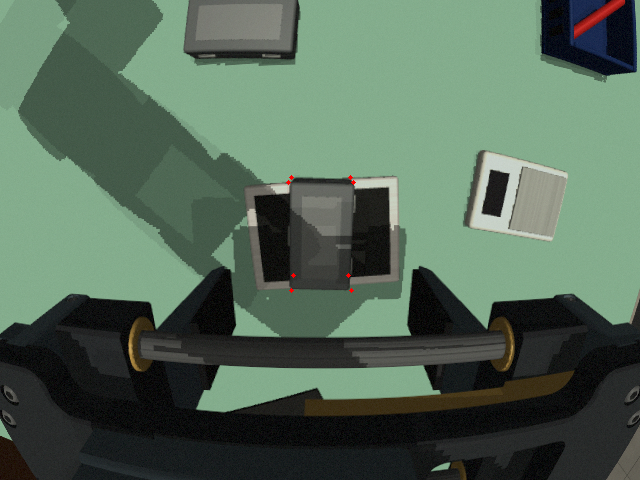

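The base case is centred near pixel (321,236) and matches the projection to about 2 mm: (493,-441), length at yaw 90. Now case 3.

Run:
```python
from h import *
to(417,-249,190,-2.4)
```

```text
linear [ 0.6126 -0.2391  0.0284] turn -0.2406 (yaw 91.0 -> 177.6 ) t 25.1
```

Call:
step_arm([
  [0.2,-0.08,0],
  [0.4,-0.16,0],
  [0.6126,-0.239,0.028],
  [0.6126,-0.239,0.028],
  [0.6126,-0.239,0.028],
  [0.6126,-0.239,0.028],
  [0.6126,-0.239,0.028],
  [0.6126,-0.239,0.028],
  [0.6126,-0.239,0.028],
  [0.6126,-0.239,0.028],
  [0.6126,-0.239,0.028],
], turn=[0.2594,0.2594,0.2594,0.2594,0.2594,0.2594,0.2594,0.2594,0.2594,0.2594,0.2594])

```text
time_s: 26.48
ee_pos: [416.5, -249.7, 190.5]
ee_rot: [180.0, -0.0, -2.3]
force: [-0.2, -0.5, 0.6]
gripper_width: 91.3
gripper_force: 0.0
```

Run:
```python
from h import *
f=wrist();m=nongreen(f["color"])
# mask out gripper (lower part)
m[262:]=False
print(env.state()["ee_pos"],env.state()["ee_rot"])
q=[417,-249,-2.4];print(np.round(project(f,place(CASE[0],*q))).tolist())
i=f["color"].copy();cv2.polylines(i,[np.round(project(f,place(CASE[0],*q))[[1,3,7,5]]).astype(np.int32)],True,(0,0,255),1)
cv2.imwrite("pics/w7.png",i)
```

```text
[ 416.48032799 -249.69684873  190.48019327] [ 1.79993907e+02 -3.81165896e-03 -2.31817791e+00]
[[349.0, 265.0], [352.0, 279.0], [294.0, 265.0], [291.0, 279.0], [351.0, 166.0], [355.0, 169.0], [292.0, 166.0], [289.0, 169.0]]
```

View pics/w7.png

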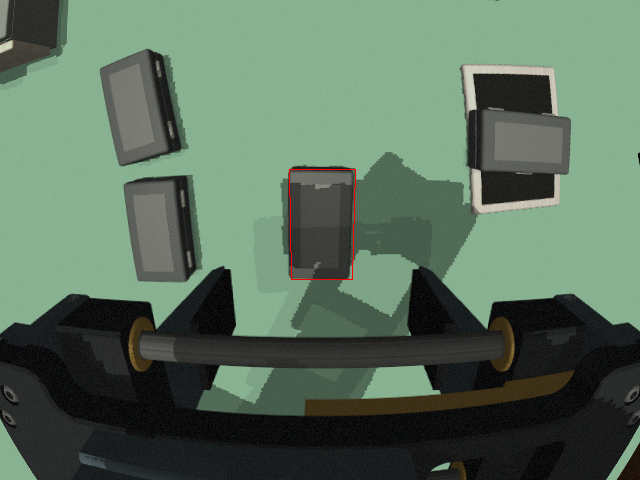

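The overlay matches case 3, so I'll grip it.

Call:
step_arm([
  [0,0,0.2],
  [0,0,0.4],
  [0,0,0.5],
  [0,0,0.56],
  [0,0,0.588],
  [0,0,0.588],
  [0,0,0.588],
], turn=[0,0,0,0,0,0,0])

```text
time_s: 27.4
ee_pos: [417.1, -250.2, 14.9]
ee_rot: [179.9, -0.1, -2.4]
force: [-0.6, 0.3, 0.4]
gripper_width: 91.5
gripper_force: 0.0
```

Call:
step_arm([
  [0,0,0],
  [0,0,0],
  [0,0,0],
  [0,0,0],
  [0,0,0],
  [0,0,0],
  [0,0,0],
], turn=[0,0,0,0,0,0,0], fingers=1, force=45)

```text
time_s: 28.28
ee_pos: [416.4, -249.7, 14.2]
ee_rot: [-180.0, 0.0, -2.4]
force: [-0.8, 1.6, 3.6]
gripper_width: 55.8
gripper_force: 45.0
```

Call:
step_arm([
  [0,0,-0.1],
  [0,0,-0.25],
  [0,0,-0.35],
  [0,0,-0.4],
  [0,0,-0.4],
], turn=[0,0,0,0,0])

```text
time_s: 28.9
ee_pos: [417.0, -250.2, 134.7]
ee_rot: [179.9, -0.1, -2.4]
force: [-0.5, -0.2, -1.1]
gripper_width: 55.7
gripper_force: 45.0
```

Run:
```python
from h import *
print(env.state()["gripper_width"]);to(493,-441,130,90)
```

```text
55.68819102455501
linear [0.2798 0.6248 0.0157] turn 0.2434 (yaw -2.4 -> -90.0 ) t 28.9
```

Call:
step_arm([
  [0.1,0.2,0],
  [0.2,0.4,0],
  [0.28,0.6,0],
  [0.28,0.625,0],
  [0.28,0.625,0],
  [0.28,0.625,0],
  [0.28,0.625,0],
  [0.28,0.625,0],
  [0.28,0.625,0],
  [0.28,0.625,0],
  [0.28,0.625,0],
  [0.28,0.625,0],
], turn=[-0.2566,-0.2566,-0.2566,-0.2566,-0.2566,-0.2566,-0.2566,-0.2566,-0.2566,-0.2566,-0.2566,-0.2566])

```text
time_s: 30.4
ee_pos: [492.5, -440.6, 133.6]
ee_rot: [-180.0, -0.0, 89.9]
force: [-0.8, 0.1, -2.1]
gripper_width: 56.0
gripper_force: 45.0
```

Run:
```python
from h import *
s=env.state();print(s["gripper_width"],s["ee_pos"],s["ee_rot"]);to(493,-441,60,90)
f=wrist("w8")
```

```text
55.95243035091515 [ 492.45054759 -440.56177721  133.61850809] [-1.79974891e+02 -1.93715571e-02  8.99309833e+01]
linear [-0.0015  0.0018  0.2454] turn -0.0002 (yaw 89.9 -> 90.0 ) t 30.4
```

View pics/w8.png

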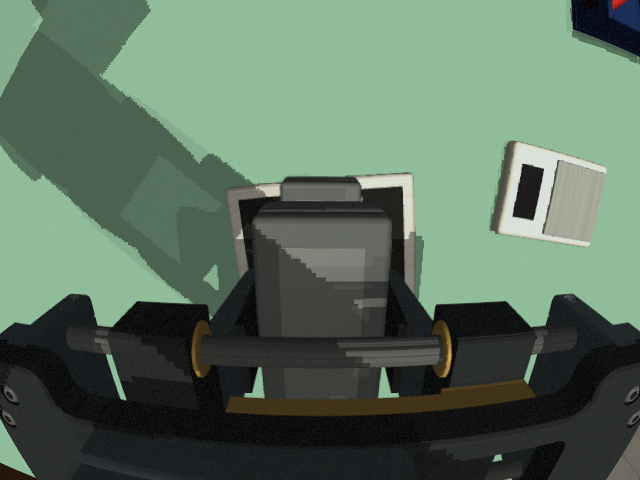

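The held case sits square above the base case, so I'll lower it and release.

Call:
step_arm([
  [-0.001,0.002,0.1],
  [-0.001,0.002,0.18],
  [-0.001,0.002,0.22],
  [-0.001,0.002,0.24],
  [-0.001,0.002,0.249],
  [-0.001,0.002,0.25],
  [-0.001,0.002,0.25],
], turn=[0,0,0,0,0,0,0])

```text
time_s: 31.32
ee_pos: [493.5, -441.2, 59.8]
ee_rot: [179.9, 0.1, 90.0]
force: [-0.6, 0.3, -1.8]
gripper_width: 56.1
gripper_force: 45.0
```

Call:
step_arm([
  [0,0,0],
  [0,0,0],
  [0,0,0],
  [0,0,0],
  [0,0,0],
], turn=[0,0,0,0,0], fingers=-1)

```text
time_s: 31.95
ee_pos: [493.2, -441.0, 59.1]
ee_rot: [180.0, 0.0, 90.0]
force: [-0.3, -0.8, 0.0]
gripper_width: 91.3
gripper_force: 0.0
```

Call:
step_arm([
  [0,0,-0.1],
  [0,0,-0.3],
  [0,0,-0.45],
  [0,0,-0.45],
], turn=[0,0,0,0])

```text
time_s: 32.45
ee_pos: [494.8, -442.5, 199.0]
ee_rot: [179.6, 0.4, 90.0]
force: [0.2, -0.0, -0.9]
gripper_width: 91.2
gripper_force: 0.0
```

Run:
```python
from h import *
s=env.state();f=wrist()
i=f["color"].copy()
for p,z,c in(([493,-441,90],44,(0,0,255)),):
  cv2.polylines(i,[np.round(project(f,place(CASE[0],*p,z))[[1,3,7,5]]).astype(np.int32)],True,c,1)
i2=cv2.resize(i[120:320,200:440],None,fx=2,fy=2);
t=cams.grab_frame("top")["color"];cv2.imwrite("pics/w9.png",i2)
to(418,-91.5,195,-0.8)
```

```text
linear [ 1.1641 -0.2502 -0.0033] turn -0.2478 (yaw 90.0 -> 179.2 ) t 32.55
```

View pics/w9.png

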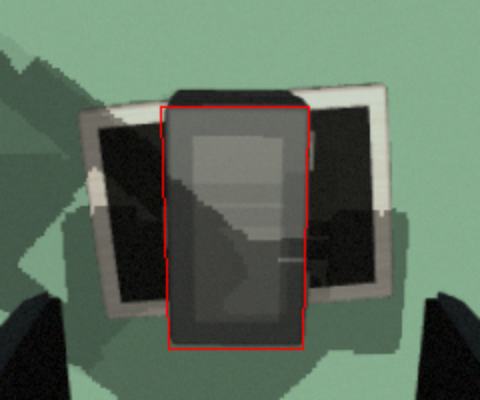

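The placed case matches its target outline to about 1 mm. That was the last of the 14 pictures, so from here I work from numeric fits.

Call:
step_arm([
  [0.2,-0.05,0],
  [0.4,-0.1,0],
  [0.6,-0.1,0],
  [0.6,-0.1,0],
], turn=[0,0,0,0])

```text
time_s: 33.05
ee_pos: [461.6, -257.0, 192.4]
ee_rot: [-179.8, -0.2, 90.2]
force: [-0.1, -0.1, -0.2]
gripper_width: 90.9
gripper_force: 0.0
```

Call:
step_arm([
  [0.2,-0.05,0],
  [0.4,-0.1,0],
  [0.564,-0.15,0],
  [0.564,-0.15,0],
  [0.564,-0.15,0],
  [0.564,-0.15,0],
  [0.564,-0.15,0],
  [0.564,-0.15,0],
  [0.564,-0.15,0],
  [0.564,-0.15,0],
  [0.564,-0.15,0],
], turn=[0.2522,0.2522,0.2522,0.2522,0.2522,0.2522,0.2522,0.2522,0.2522,0.2522,0.2522])

```text
time_s: 34.42
ee_pos: [418.2, -92.1, 193.4]
ee_rot: [-180.0, 0.1, -0.7]
force: [-0.4, -0.0, -0.3]
gripper_width: 91.1
gripper_force: 0.0
```

Run:
```python
from h import *
f=wrist();m=nongreen(f["color"])
p,e=fit(f,m,CASE,[418,-91.7,-0.8]);print(p,e,env.state()["ee_pos"],env.state()["ee_rot"])
print(fit(f,m,CASE,[538.6,-82.4,10.7]))
to(p[0],p[1],14,p[2])
```

```text
[418.1 -90.1  -2. ] 0.044 [418.19253297 -91.98320673 193.56255345] [-1.79997444e+02  5.53933798e-02 -7.57371731e-01]
(array([537.4, -81.1,   9.3]), np.float64(0.032))
linear [-4.000e-04 -6.300e-03  5.985e-01] turn 0.0035 (yaw -0.8 -> -2.0 ) t 34.475
```

Call:
step_arm([
  [0,-0.006,0.2],
  [0,-0.006,0.4],
  [0,-0.006,0.5],
  [0,-0.006,0.57],
  [0,-0.006,0.5985],
  [0,-0.006,0.5985],
  [0,-0.006,0.5985],
], turn=[0.0035,0.0035,0.0035,0.0035,0.0035,0.0035,0.0035])

```text
time_s: 35.35
ee_pos: [419.0, -90.1, 15.3]
ee_rot: [180.0, -0.1, -2.1]
force: [-1.2, -0.3, -0.1]
gripper_width: 91.2
gripper_force: 0.0
```

Call:
step_arm([
  [0,0,0],
  [0,0,0],
  [0,0,0],
  [0,0,0],
  [0,0,0],
  [0,0,0],
  [0,0,0],
], turn=[0,0,0,0,0,0,0], fingers=1, force=45)

```text
time_s: 36.22
ee_pos: [418.3, -90.0, 14.6]
ee_rot: [180.0, -0.0, -2.1]
force: [-1.4, -0.8, 2.0]
gripper_width: 55.6
gripper_force: 45.0
```

Call:
step_arm([
  [0,0,-0.1],
  [0,0,-0.25],
  [0,0,-0.4],
  [0,0,-0.5],
  [0,0,-0.5],
], turn=[0,0,0,0,0])

```text
time_s: 36.85
ee_pos: [419.5, -90.2, 166.0]
ee_rot: [179.9, -0.3, -2.1]
force: [-0.1, 0.0, -1.7]
gripper_width: 55.8
gripper_force: 45.0
```

Run:
```python
from h import *
print(env.state()["gripper_width"]);to(493,-441,165,90)
```

```text
55.76577151595931
linear [0.2871 1.1599 0.0033] turn 0.2442 (yaw -2.1 -> -90.0 ) t 36.85
```

Call:
step_arm([
  [0.05,0.15,0],
  [0.1,0.35,0],
  [0.14,0.55,0],
  [0.14,0.6,0],
], turn=[0,0,0,0])

```text
time_s: 37.35
ee_pos: [453.4, -274.0, 161.9]
ee_rot: [-179.9, 0.2, -2.3]
force: [0.1, 0.6, -2.0]
gripper_width: 55.6
gripper_force: 45.0
```

Call:
step_arm([
  [0.07,0.2,0],
  [0.147,0.4,0],
  [0.147,0.56,0],
  [0.147,0.56,0],
  [0.147,0.56,0],
  [0.147,0.56,0],
  [0.147,0.56,0],
  [0.147,0.56,0],
  [0.147,0.56,0],
  [0.147,0.56,0],
  [0.147,0.56,0],
  [0.147,0.56,0],
], turn=[-0.2558,-0.2558,-0.2558,-0.2558,-0.2558,-0.2558,-0.2558,-0.2558,-0.2558,-0.2558,-0.2558,-0.2558])

```text
time_s: 38.85
ee_pos: [491.7, -440.5, 164.0]
ee_rot: [-180.0, -0.0, 90.0]
force: [0.7, -0.7, -2.2]
gripper_width: 55.5
gripper_force: 45.0
```

Run:
```python
from h import *
s=env.state();print(s["gripper_width"],s["ee_pos"],s["ee_rot"]);to(493,-441,95.5,90)
f=wrist();g=f["color"]
# front lower/upper edge rows of the held case, to check its height and lengthwise place
col=g[150:330,300:340].mean((1,2));d=np.diff(col);print([(150+k,round(d[k],0)) for k in np.argsort(-abs(d))[:10]])
q=project(f,place(CASE[0],s["ee_pos"][0],s["ee_pos"][1],90,s["ee_pos"][2]-14.6));print(np.round(q[[4,5]]).tolist(),np.round(project(f,place(CASE[0],493,-441,90,44)))[[4,5]].tolist())
```

```text
55.468529579343624 [ 491.67970863 -440.50251102  164.04776133] [-1.79969693e+02 -3.12012534e-02  8.99781840e+01]
linear [-0.0017  0.0044  0.2285] turn -0.0001 (yaw 90.0 -> 90.0 ) t 38.85
[(np.int64(171), np.float64(-78.0)), (np.int64(201), np.float64(-50.0)), (np.int64(172), np.float64(-35.0)), (np.int64(213), np.float64(-30.0)), (np.int64(182), np.float64(19.0)), (np.int64(221), np.float64(19.0)), (np.int64(250), np.float64(18.0)), (np.int64(203), np.float64(-17.0)), (np.int64(181), np.float64(17.0)), (np.int64(202), np.float64(-15.0))]
[[379.0, 202.0], [393.0, 219.0]] [[359.0, 176.0], [365.0, 183.0]]
```

Call:
step_arm([
  [-0.002,0.0044,0.08],
  [-0.002,0.0044,0.16],
  [-0.002,0.0044,0.2],
  [-0.002,0.0044,0.22],
  [-0.002,0.0044,0.23],
  [-0.002,0.0044,0.231],
  [-0.002,0.0044,0.231],
], turn=[0,0,0,0,0,0,0])

```text
time_s: 39.78
ee_pos: [493.4, -441.7, 95.9]
ee_rot: [179.9, 0.1, 90.0]
force: [-0.3, 0.4, -1.1]
gripper_width: 55.9
gripper_force: 45.0
```

Call:
step_arm([
  [0,0,0],
  [0,0,0],
  [0,0,0],
  [0,0,0],
  [0,0,0],
], turn=[0,0,0,0,0], fingers=-1)

```text
time_s: 40.4
ee_pos: [493.1, -441.4, 95.3]
ee_rot: [180.0, 0.0, 90.0]
force: [0.8, -0.1, 1.0]
gripper_width: 91.5
gripper_force: 0.0
```

Call:
step_arm([
  [0,0,-0.1],
  [0,0,-0.25],
  [0,0,-0.35],
  [0,0,-0.35],
], turn=[0,0,0,0])

```text
time_s: 40.9
ee_pos: [494.2, -442.4, 203.2]
ee_rot: [179.7, 0.2, 90.0]
force: [-0.7, 0.6, 0.5]
gripper_width: 91.0
gripper_force: 0.0
```

Run:
```python
from h import *
s=env.state();f=wrist()
def fitedge(f,p0,z):
    g=cv2.GaussianBlur(f["color"],(3,3),0).astype(float);G=np.hypot(*[cv2.Sobel(g.mean(2),6,a,1-a) for a in(0,1)])
    def c(p):
        P=place(np.array([[-50,-28,36],[50,-28,36],[50,28,36],[-50,28,36]],float),*p,z)
        L=np.vstack([P[i]+(P[(i+1)%4]-P[i])*np.linspace(.1,.9,40)[:,None] for i in range(4)])
        q=project(f,L).astype(np.float32);return -cv2.remap(G.astype(np.float32),q[:,0:1],q[:,1:2],1).mean()
    return min((minimize(c,p0,method="Nelder-Mead",options=dict(initial_simplex=np.array(p0)+k*np.array([[0,0,0],[6,0,0],[0,6,0],[0,0,5]]))) for k in(1,-1,.5)),key=lambda r:r.fun)
r=fitedge(f,[493,-441,90],80);print(np.round(r.x,1),r.fun)
to(537.5,-81,190,9.3)
```

```text
[ 494.  -441.8   89.9] -101.75422668457031
linear [1.2019 0.1478 0.0362] turn 0.2242 (yaw 90.0 -> 9.3 ) t 40.95
```

Call:
step_arm([
  [0.2,0.02,0],
  [0.4,0.05,0],
  [0.6,0.07,0],
  [0.6,0.07,0],
], turn=[0,0,0,0])

```text
time_s: 41.45
ee_pos: [513.2, -257.3, 198.5]
ee_rot: [-179.8, -0.2, 90.3]
force: [0.9, -1.2, -1.0]
gripper_width: 91.4
gripper_force: 0.0
```

Call:
step_arm([
  [0.2,0.02,0],
  [0.4,0.05,0],
  [0.6,0.078,0],
  [0.6,0.078,0.03],
  [0.6,0.078,0.03],
  [0.6,0.078,0.03],
  [0.6,0.078,0.03],
  [0.6,0.078,0.03],
  [0.6,0.078,0.03],
  [0.6,0.078,0.03],
  [0.6,0.078,0.03],
], turn=[0.2242,0.2242,0.2242,0.2242,0.2242,0.2242,0.2242,0.2242,0.2242,0.2242,0.2242])

```text
time_s: 42.82
ee_pos: [537.3, -81.6, 190.9]
ee_rot: [-180.0, 0.0, 9.4]
force: [-0.0, 0.1, -0.6]
gripper_width: 91.0
gripper_force: 0.0
```

Run:
```python
from h import *
f=wrist();m=nongreen(f["color"])
p,e=fit(f,m,CASE,[537.5,-81,9.3]);print(p,e,env.state()["ee_pos"],env.state()["ee_rot"])
to(p[0],p[1],14,p[2])
```

```text
[536.8 -81.2   8.9] 0.044 [537.32868083 -81.54499318 190.9970968 ] [1.79996108e+02 1.60107003e-02 9.34664668e+00]
linear [-0.0016 -0.0014  0.59  ] turn 0.0012 (yaw 9.3 -> 8.9 ) t 42.875
```

Call:
step_arm([
  [-0.002,-0.001,0.2],
  [-0.002,-0.001,0.4],
  [-0.002,-0.001,0.5],
  [-0.002,-0.001,0.57],
  [-0.002,-0.001,0.59],
  [-0.002,-0.001,0.59],
  [-0.002,-0.001,0.59],
], turn=[0.001,0.001,0.001,0.001,0.001,0.001,0.001])

```text
time_s: 43.75
ee_pos: [537.6, -81.3, 15.2]
ee_rot: [180.0, -0.1, 9.0]
force: [1.1, -1.4, -0.5]
gripper_width: 90.9
gripper_force: 0.0
```

Call:
step_arm([
  [0,0,0],
  [0,0,0],
  [0,0,0],
  [0,0,0],
  [0,0,0],
  [0,0,0],
  [0,0,0],
], turn=[0,0,0,0,0,0,0], fingers=1, force=45)

```text
time_s: 44.62
ee_pos: [536.7, -81.3, 14.3]
ee_rot: [180.0, -0.0, 8.9]
force: [-0.5, 0.0, 1.7]
gripper_width: 55.7
gripper_force: 45.0
```

Call:
step_arm([
  [0,0,-0.1],
  [0,0,-0.25],
  [0,0,-0.4],
  [0,0,-0.55],
  [0,0,-0.6],
  [0,0,-0.6],
], turn=[0,0,0,0,0,0])

```text
time_s: 45.38
ee_pos: [536.7, -81.1, 194.0]
ee_rot: [180.0, -0.0, 8.9]
force: [0.5, 0.7, -2.7]
gripper_width: 55.6
gripper_force: 45.0
```

Run:
```python
from h import *
print(env.state()["gripper_width"]);to(493,-441,195,90)
```

```text
55.598249557140406
linear [-0.3302  1.1623 -0.0033] turn -0.2252 (yaw 8.9 -> 90.0 ) t 45.375
```

Call:
step_arm([
  [-0.05,0.15,0],
  [-0.1,0.35,0],
  [-0.16,0.55,0],
  [-0.16,0.58,0],
  [-0.16,0.58,0],
], turn=[0,0,0,0,0])

```text
time_s: 46.0
ee_pos: [515.5, -260.3, 191.9]
ee_rot: [-179.8, 0.2, 8.9]
force: [-1.0, 0.8, -1.5]
gripper_width: 55.8
gripper_force: 45.0
```

Call:
step_arm([
  [-0.05,0.15,0],
  [-0.1,0.35,0],
  [-0.17,0.55,0],
  [-0.17,0.582,0],
  [-0.17,0.582,0],
  [-0.17,0.582,0],
  [-0.17,0.582,0],
  [-0.17,0.582,0],
  [-0.17,0.582,0],
  [-0.17,0.582,0],
  [-0.17,0.582,0],
  [-0.17,0.582,0],
], turn=[-0.2252,-0.2252,-0.2252,-0.2252,-0.2252,-0.2252,-0.2252,-0.2252,-0.2252,-0.2252,-0.2252,-0.2252])

```text
time_s: 47.5
ee_pos: [493.2, -440.8, 194.2]
ee_rot: [180.0, 0.0, 90.0]
force: [-0.8, 0.2, -1.6]
gripper_width: 56.1
gripper_force: 45.0
```

Run:
```python
from h import *
s=env.state();print(s["gripper_width"],s["ee_pos"],s["ee_rot"]);to(493.5,-441.3,131,90)
f=wrist();g=f["color"]
col=g[150:330,300:340].mean((1,2));d=np.diff(col);print([(int(150+k),int(d[k])) for k in np.argsort(-abs(d))[:10]])
q=project(f,place(CASE[0],s["ee_pos"][0],s["ee_pos"][1],90,s["ee_pos"][2]-14.3));print(np.round(q[[4,5]]).tolist())
```

```text
56.07962378373295 [ 493.16920386 -440.84369694  194.1940089 ] [1.79999980e+02 9.58294471e-04 8.99984113e+01]
linear [-0.0015  0.0011  0.2106] turn -0.0 (yaw 90.0 -> 90.0 ) t 47.5
[(168, -61), (167, -48), (199, -38), (217, 29), (185, 26), (178, -24), (175, 21), (247, 19), (176, 18), (200, -14)]
[[379.0, 202.0], [393.0, 220.0]]
```

Call:
step_arm([
  [-0.001,0.001,0.08],
  [-0.001,0.001,0.15],
  [-0.001,0.001,0.19],
  [-0.001,0.001,0.205],
  [-0.001,0.001,0.212],
  [-0.001,0.001,0.213],
  [-0.001,0.001,0.213],
], turn=[0,0,0,0,0,0,0])

```text
time_s: 48.42
ee_pos: [493.7, -441.5, 130.9]
ee_rot: [179.9, 0.0, 90.0]
force: [0.1, -0.6, -0.9]
gripper_width: 55.9
gripper_force: 45.0
```

Call:
step_arm([
  [0,0,0],
  [0,0,0],
  [0,0,0],
  [0,0,0],
  [0,0,0],
], turn=[0,0,0,0,0], fingers=-1)

```text
time_s: 49.05
ee_pos: [493.5, -441.3, 130.3]
ee_rot: [180.0, 0.0, 90.0]
force: [-0.5, -0.3, -0.1]
gripper_width: 91.1
gripper_force: 0.0
```

Call:
step_arm([
  [0,0,-0.1],
  [0,0,-0.25],
  [0,0,-0.35],
  [0,0,-0.35],
  [0,0,-0.35],
  [0,0,-0.35],
], turn=[0,0,0,0,0,0])

```text
time_s: 49.8
ee_pos: [492.9, -440.7, 233.4]
ee_rot: [-179.9, -0.1, 90.0]
force: [-0.6, 0.3, 0.2]
gripper_width: 91.3
gripper_force: 0.0
```

Run:
```python
from h import *
f=wrist()
g=cv2.GaussianBlur(f["color"],(3,3),0).astype(float);G=np.hypot(*[cv2.Sobel(g.mean(2),6,a,1-a) for a in(0,1)])
def c(p):
    P=place(np.array([[-50,-28,36],[50,-28,36],[50,28,36],[-50,28,36]],float),*p,116)
    L=np.vstack([P[i]+(P[(i+1)%4]-P[i])*np.linspace(.1,.9,40)[:,None] for i in range(4)])
    q=project(f,L).astype(np.float32);return -cv2.remap(G.astype(np.float32),q[:,0:1],q[:,1:2],1).mean()
r=min((minimize(c,[493,-441,90],method="Nelder-Mead",options=dict(initial_simplex=np.array([493,-441,90])+k*np.array([[0,0,0],[6,0,0],[0,6,0],[0,0,5]]))) for k in(1,-1,.5)),key=lambda r:r.fun);print(np.round(r.x,1),r.fun)
# drawer: lip face in top view should show it closed (unchanged since t2); leftover blobs on bench
t=cams.grab_frame("top");i=t["color"];m=nongreen(i).astype(np.uint8);m[:110]=0
n,l,st,ce=cv2.connectedComponentsWithStats(m)
print([(st[k].tolist()) for k in range(1,n) if st[k,4]>60])
print(env.state()["force"])
```

```text
[ 494.3 -440.    89.5] -112.90165710449219
[[179, 141, 127, 106, 12290], [339, 148, 94, 55, 4507], [0, 169, 62, 146, 6820], [478, 187, 40, 53, 1781], [84, 208, 40, 31, 881], [287, 242, 353, 238, 30124]]
[-0.2240685  -0.80230691 -1.17976058]
```

```bash
python3 -c "
from workcell import env
print(env.job_done())"
```

```text
the job is handed in; nothing more can be done
None
```

I handed the job in at about 50 s: both clamps are flat in the closed drawer, and all three cases are stacked on the base case to within about 2 mm. No verdict came back.

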